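# Bond a sign blank in a lever press with a safety catch

## Task

With the safety catch still on, slide the white sign blank along its channel in the bench press until it is fully home against the end stop. Then draw the safety catch fully out, press the handle bar down until the pad bears on the blank and keep leaning on the bar with a firm but moderate 15 N or so for two full seconds (no more than about 20 N: the blank marks), let the handle spring all the way back up, and slide the catch fully back on. Leave the blank home and everything else on the table where it is.

Things in the scene. Friction and masses are not known exactly. Their poses are not given: they have to be found in the camera images.
- press: Bench press, bolted down: dark steel base 200 x 190 mm, two posts at the rear. Origin on the table. Its x points from the front (handle side) to the rear posts, y to the left seen from the front, z up; offsets called 'press frame' are in mm from here. The handle swings about a horizontal hinge parallel to y through (90, 0, 70).
- stop_face (a point): Middle of the end stop's face, at (0, -90, 40) in the press frame: a steel bar across the closed end of the channel, z 20 to 50. The channel for the blank runs along y between two steel lips (inner faces at x = -47 and 47, tops at z = 38) and is open at y = 85, with only the table beyond. Its floor is a plywood packing changed from job to job, top at z = 26 to 34.
- blank_mid (a point): Centre (half-way up) of the sign blank: a loose white plastic slab 90 (x) x 180 (y) x 12 mm thick, 170 to 340 g, lying flat in the channel and sticking out of its open (+y) end by 40 to 75 mm. Its axes are the press's. It slides towards -y; when home against the stop, this point is at y = 0 in the press frame.
- grip_bar (a point): Centre of the handle's black round grip bar, 24 mm in diameter, 90 mm long, parallel to the press's y, 200 mm from the hinge. Handle up: at (-73, 0, 186) in the press frame; it swings forward and down to about (-110, 0, 70). A spring lifts the handle: the bar takes 2 to 5 N until the pad meets the blank (how low depends on the packing), then the force rises by about 2 N per mm.
- handle (a joint): Handle angle, rad: 0 = fully up (lever 0.62 rad above level), grows as the bar goes down; level at 0.62. The pad meets a blank at about 0.57 to 0.67. With the catch on it is blocked at about 0.04 (it gives a little under force).
- pad: Black square rubber-faced pressing pad, 50 x 50 mm, on a stiff spring under the lever, 90 mm from the hinge. Origin at the centre of its lower face. With the lever level it is over x = 0, y = 0 of the press.
- catch_tab (a point): Centre of the catch's tab: upright steel plate 40 (x) x 8 (y) x 55 mm tall on the outer end of a 12 mm rod that slides along y under the lever and blocks it. Catch on: at (36, -115, 109) in the press frame; 53 mm free between the tab and the rod's guide block. Push it to -y to draw it out, to +y to put it back on; a few newtons move it and it stays where left.
- catch (a joint): Catch position, m: 0 = fully on (lever blocked), 0.036 = fully out against its stop (lever free).
- mug: Bystander: yellow mug, 80 mm across, 90 mm tall, with a handle; origin at the centre of its underside.
- tape_roll: Bystander: roll of paper tape standing on its end, 100 mm outside diameter, 50 mm tall, beside the press; origin at the centre of its underside.
- spray_can: Bystander: white spray can, 64 mm diameter, 170 mm tall; origin at the centre of its underside.
- jar: Bystander: glass jar, 70 mm diameter, 85 mm tall, behind the press; origin at the centre of its underside.
- brush: Bystander: brush, 200 mm long, lying flat.
- squeegee: Bystander: grey hand squeegee, 110 x 45 x 18 mm, lying at the front right of the press; origin under its centre.
- blank: The same sign blank; origin at the centre of its underside.
Mind the look-alikes: they are no part of the job. Leave any turquoise look-alike of the blank alone.

How it is judged:
On the way, in this order (a step that is already met when the one before it is completed fails the run):
1. the blank is fully home against the end stop, the catch still on (y of blank_mid in the frame of press between -0.004 and 0.003 m and x of blank_mid in the frame of press between -0.006 and 0.006 m and angle between blank_mid's own z axis and vertical below 0.06 rad and value of joint catch below 0.008 m), for 0.2 s.
2. the safety catch is drawn fully out, the handle still up (value of joint catch above 0.031 m and value of joint handle below 0.1 rad), for 0.2 s.
3. the pad presses firmly on the blank at home (13 to 45 N at the pad, which is about 10 to 25 N on the bar) for 1.5 s without a break (y of blank_mid in the frame of press between -0.004 and 0.003 m and x of blank_mid in the frame of press between -0.006 and 0.006 m and angle between blank_mid's own z axis and vertical below 0.06 rad and contact force between pad and blank between 13 and 45 N), for 1.5 s.
4. the handle is all the way up again (value of joint handle below 0.05 rad), for 0.2 s.
At the end, for the whole second after the job is handed in: The blank lies flat and at rest, home against the end stop (within 3 mm), the handle is up (within 0.05 rad) and the catch is back on (within 6 mm) (y of blank_mid in the frame of press between -0.004 and 0.003 m and x of blank_mid in the frame of press between -0.006 and 0.006 m and angle between blank_mid's own z axis and vertical below 0.06 rad and value of joint handle below 0.05 rad and value of joint catch below 0.006 m and linear speed of blank below 0.02 m/s); the robot touches nothing.
It fails at once if the blank is crushed: more than 55 N from the pad (about 30 N on the bar) (contact force between pad and blank above 55 N).
It fails at once if a bystander (mug, tape roll, spray can, jar, brush or squeegee) is pushed more than 25 mm (distance of any of mug, tape_roll, spray_can, jar, brush, squeegee from where it was at the start of the episode above 0.025 m).
It also fails if it takes over 72 s, if anything falls off the work surface, if the arm or the gripper's body presses on something with over 40 N, if the wrist force passes 120 N, or if a joint passes its speed limit or range.

## Robot

A 6-joint arm with a two-finger parallel gripper is mounted at the origin on the work surface. World frame = base frame: x ahead of the robot, y to its left, z up, the work surface at z = 0. Lengths are in m, angles in rad, forces in N, time in s.
With the tool pointing down it reaches from about 0.35 to 0.975 m from the base axis. Payload 4.9 kg.
Tool frame: the origin (TCP) lies at the very end of the fingers, on their centre line; the grasp point (between the pads) lies behind it (manip.grip_depth is the z of the grasp point in the tool frame, in m); z points along the fingers, y is the direction in which the jaws open and shut (so a half turn about z gives the same grasp; the last joint's range is limited). The gripper opens to 85 mm and grips with 20 to 120 N. Pads are 22 mm wide; open, the fingers measure 114 mm over their backs; the gripper's body (76 mm by 85 mm) begins 54 mm behind the grasp point. The pads swing forward as they close: fully open they stand 13 mm farther back than shut.
Start: joints at [-1.257, 0.053, 1.613, -0, 1.476, -0.119], TCP at [0.262, -0.567, 0.231] pointing down, gripper open.
Joint ranges: [-3.01, 3.01], [-1.01, 2.22], [0.06, 2.58], [-1.02, 4.17], [0.09, 2.62], [-3.14, 3.14]. Speed limits (rad/s): [2.57, 2.57, 3.14, 3.14, 3.14, 3.14].

## Interface

Orientations are given as a unit quaternion [w, x, y, z].
In Python, from plant import state, optics, manip, silhouettes, place_of gives the robot as it stands. The module is installed in compiled form; this text tells all that it offers.
- The arm moves only by the tool jog_arm, never from a script. Its argument "increments" is a list of rows, each an object with "slide": the shift along the tool's x, y, z in mm, a list of three; "rotation": the turn, a rotation vector about the tool's x, y, z in degrees, a list of three. A call has 1 to 20 rows; each row shifts and turns the commanded pose from where the row before left it, along the tool's axes as they then stand; what a row does not reach is not made up. A row lasts 1/12 s, in which the tool goes at most 41.7 mm and 7.16 degrees, less where a joint would pass 70% of its speed; a pose out of reach is approached as far as the arm can. A call with a gripper value outside its range is refused whole. "fingers" is the opening, from 0 (shut) to 1 (fully open), set as the call begins (left out, the last holds). The fingers move at their own pace and stop on an object; the grip force is fixed at half the most. Time passes only in rows, so rows that do not move let the fingers close. It gives the time, the measured TCP pose, the force and the opening at its end, in the units of the state.
- state(): the state, without advancing time (a new reading comes with each control period).
- optics.grab_frame(name): name is "side" or "top" or "wrist"; returns a dict with "frame" (480x640x3 uint8, blue, green, red), "camera_matrix" (3x3 intrinsics, pixels), "R" (3x3) and "t" (3): a world point X has camera coordinates R X + t. Camera axes: x right, y down, z forward; pixel columns grow to the right and rows downward; lengths in m; the calibration is good to about 2 mm. A picture is of the moment at which its call begins. There is no depth.
- manip.job_done(): hands the job in, once; it reports no verdict.
Trained networks look in the newest picture that a camera, given by its name, has taken for a name from the list of things; names that differ only in an ending like _2 or _b are one class to them, and where a whole thing is asked for, a point or a joint stands for the part that bears it (a point fixed in the world has none). Each returns a list of dicts, best first, with "score" (0 to 1); they miss things now and then, are a little off and sometimes report something else, mostly with a low value. They report only what shows in the picture. A call takes as long as a camera call. They do not tell look-alikes from the thing itself.
- silhouettes(thing, camera): "mask" (480x640 bool, what is visible of it) and "bbox" ([left, top, right, bottom] in pixels, round what is visible of it).
- place_of(thing, camera): "uv" ([column, row] in pixels: a listed point, or the origin of a listed thing).
The state is a dict: "time": time; "joint_pos": joint angles; "joint_vel": joint speeds; "joint_efforts": joint torques, N m; "tool_pos": TCP position; "tool_rot": TCP orientation; "contact_force": force on the tool from outside, world axes, zero at the start; "ft_torque": the same for the moment, N m; "gripper_width": opening from 0.0 (shut) to 1.0 (fully open).
Only numpy, scipy, OpenCV 4.12 (cv2) and the standard library are available. Lean on these libraries where they do the work, as an engineer would, in place of code of your own. Each camera call takes 0.05 s, during which the arm holds its last target.

## Working session

There is one attempt and no reset: what is moved stays moved. The work goes in short steps, Python scripts to look and compute and a tool call to move; the robot and the scene stay as the last step left them, time stands still between calls to the robot, and variables do not carry over. Pictures are saved under pics/ and viewed, and the job is handed in when it is done.

Besides the shell and the picture viewer there is one more tool, called after ">>>" as name(argument=value, ...) on one line, values as JSON. jog_arm: Moves the arm, as the interface text tells. Its arguments: {"type":"object","properties":{"increments":{"type":"array","items":{"type":"object","properties":{"slide":{"type":"array","items":{"type":"number"}},"rotation":{"type":"array","items":{"type":"number"}}}}},"fingers":{"type":"number"}},"required":["increments"]}

```bash
mkdir -p pics; ls; python3 - <<'E'
from plant import state, optics, manip, silhouettes, place_of
import cv2, numpy as np
s=state(); print({k:np.round(v,3).tolist() for k,v in s.items()}); print(manip.grip_depth)
for c in ["side","top","wrist"]:
    f=optics.grab_frame(c); cv2.imwrite(f"pics/{c}0.png",f["frame"]); print(c,f["camera_matrix"].round(1).tolist(),f["R"].round(4).tolist(),f["t"].round(4).tolist())
    for n in ["press","stop_face","blank_mid","grip_bar","pad","catch_tab","mug","tape_roll","spray_can","jar","brush","squeegee","blank"]:
        print(n,[(round(p["score"],2),np.round(p["uv"],1).tolist()) for p in place_of(n,c)[:3]])
print(state()["time"])
E
```

```text
pics
{'time': 0.0, 'joint_pos': [-1.257, 0.053, 1.614, 0.0, 1.476, -0.119], 'joint_vel': [-0.0, 0.002, 0.0, 0.001, 0.001, 0.001], 'joint_efforts': [-0.001, -39.368, -37.018, -0.0, 0.007, -0.0], 'tool_pos': [0.262, -0.567, 0.23], 'tool_rot': [-0.001, 0.977, 0.215, -0.0], 'contact_force': [-0.731, -0.472, -0.192], 'ft_torque': [-0.047, 0.015, 0.018], 'gripper_width': 0.999}
-0.0187
side [[622.1, 0.0, 316.4], [0.0, 622.1, 248.9], [0.0, 0.0, 1.0]] [[-0.9462, -0.3231, 0.0185], [-0.1729, 0.4564, -0.8728], [0.2736, -0.829, -0.4877]] [0.5536, 0.2093, 1.5421]
press [(0.71, [322.3, 292.8])]
stop_face [(0.96, [332.4, 261.2])]
blank_mid [(0.72, [316.0, 287.7]), (0.67, [312.7, 245.0])]
grip_bar [(0.75, [346.7, 232.6])]
pad [(0.53, [323.7, 262.6])]
catch_tab [(0.77, [321.9, 234.7]), (0.57, [326.3, 261.4])]
mug [(0.65, [411.6, 245.9]), (0.43, [320.8, 233.5]), (0.36, [331.2, 261.9])]
tape_roll [(0.73, [345.2, 336.2])]
spray_can [(0.71, [256.9, 362.0])]
jar [(0.9, [267.1, 270.3])]
brush [(0.67, [353.4, 384.4])]
squeegee [(0.8, [373.6, 269.6]), (0.47, [266.7, 271.4])]
blank [(0.92, [316.4, 287.5]), (0
[... 376 characters left out ...]
.5, 251.5])]
grip_bar [(0.94, [334.1, 277.4]), (0.36, [191.0, 327.8])]
pad [(0.6, [329.8, 249.3])]
catch_tab [(0.79, [380.4, 228.2])]
mug [(0.92, [470.4, 323.0])]
tape_roll [(0.92, [264.8, 302.0])]
spray_can [(0.87, [194.4, 236.2])]
jar [(0.64, [341.7, 179.9])]
brush [(0.95, [194.6, 327.3])]
squeegee [(0.95, [397.0, 292.1])]
blank [(0.88, [312.4, 250.5]), (0.56, [427.4, 205.0])]
wrist [[374.5, 0.0, 317.5], [0.0, 374.5, 237.1], [0.0, 0.0, 1.0]] [[0.4188, -0.9081, -0.0011], [-0.8703, -0.4017, 0.2851], [-0.2593, -0.1184, -0.9585]] [-0.624, -0.0378, 0.3794]
press []
stop_face []
blank_mid []
grip_bar []
pad []
catch_tab []
mug []
tape_roll []
spray_can []
jar []
brush []
squeegee []
blank []
2.1
```

View pictures.

View pics/side0.png

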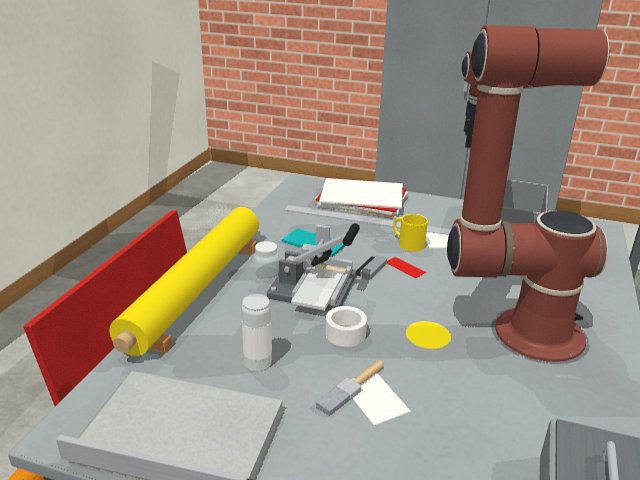

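View pics/top0.png

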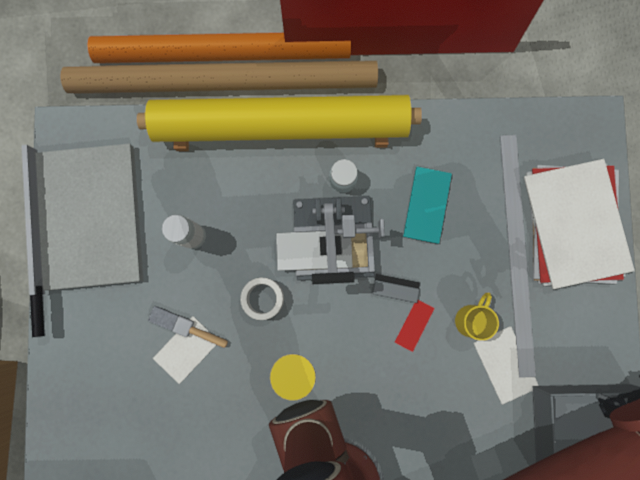

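```bash
python3 - <<'E'
import cv2
a=cv2.imread("pics/side0.png")[170:400,220:450]; cv2.imwrite("pics/side0c.png",cv2.resize(a,None,fx=2.6,fy=2.6,interpolation=cv2.INTER_CUBIC))
a=cv2.imread("pics/top0.png")[150:350,230:450]; cv2.imwrite("pics/top0c.png",cv2.resize(a,None,fx=3,fy=3,interpolation=cv2.INTER_CUBIC)[:600])
E
```

```text
(no output)
```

View pics/side0c.png

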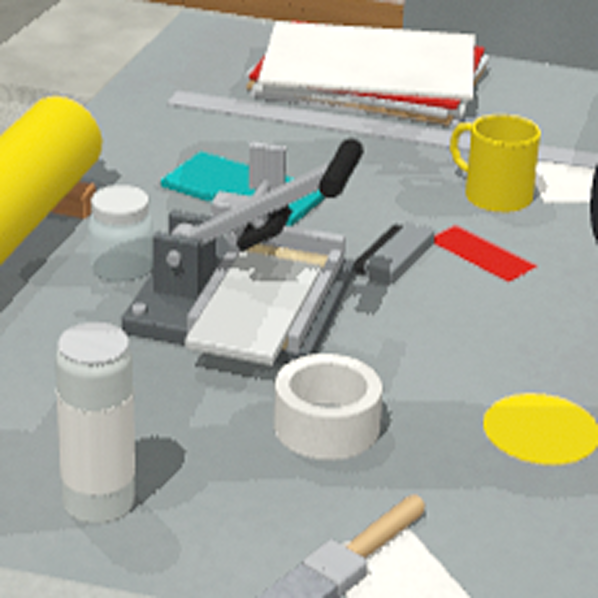

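View pics/top0c.png

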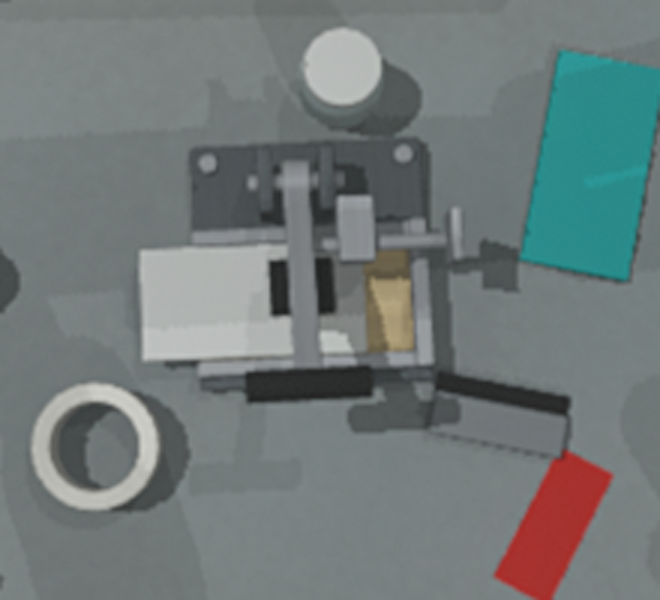

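```bash
cat > h.py <<'E'
import numpy as np
from scipy.spatial.transform import Rotation as Ro
CAM={"side":(np.array([[622.1,0,316.4],[0,622.1,248.9],[0,0,1]]),np.array([[-0.9462,-0.3231,0.0185],[-0.1729,0.4564,-0.8728],[0.2736,-0.829,-0.4877]]),np.array([0.5536,0.2093,1.5421])),
"top":(np.array([[550.1,0,319.1],[0,550.1,244.0],[0,0,1]]),np.array([[-0.0182,-0.9998,-0.005],[-0.9961,0.0186,-0.0864],[0.0865,0.0034,-0.9962]]),np.array([0.0386,0.5798,1.3152]))}
def proj(c,X):
    K,R,t=CAM[c]; p=K@(R@np.asarray(X)+t); return p[:2]/p[2]
def onz(c,uv,z):
    K,R,t=CAM[c]; d=R.T@np.linalg.inv(K)@np.array([*uv,1.]); o=-R.T@t; return o+d*(z-o[2])/d[2]
def P2W(q,P):
    x,y,th=q; c,s=np.cos(th),np.sin(th); return np.array([x+c*P[0]-s*P[1],y+s*P[0]+c*P[1],P[2]])
E
python3 - <<'E'
from h import *
from scipy.optimize import least_squares
obs=[("top",(366.7,244.1),(0,-90,40)),("top",(333.3,278),(-73,0,186)),("top",(381,228),(36,-115,109)),
("side",(332.4,261.2),(0,-90,40)),("side",(350,233.8),(-73,0,186)),("side",(322.3,234),(36,-115,109)),
# manual: bar ends, tab
("top",(312.3,279),(-73,45,186)),("top",(353.7,277.7),(-73,-45,186)),
("top",(381.7,227.7),(36,-115,109))]
f=lambda q:np.concatenate([proj(c,P2W(q,np.array(P)/1e3))-uv for c,uv,P in obs])
r=least_squares(f,[0.6,0,0],loss="soft_l1")
q=r.x; print(q.round(4)); print(f(q).reshape(-1,2).round(1))
for z in (.038,.042,.046):
  for uv in [(276.5,233),(277.3,270)]:
    w=onz("top",uv,z)-[*q[:2],0]; c,s=np.cos(q[2]),np.sin(q[2]); print(z,(c*w[0]+s*w[1])*1e3,(-s*w[0]+c*w[1])*1e3)
print("tape",onz("top",(263,298),.05), "sq",onz("top",(397,290),.01))
for n,P in dict(corner=(100,100,0),corner2=(100,-100,0),c3=(-100,95,0),blank=(0,60,40),bar=(-73,0,186),tab=(36,-115,109)).items():
  P=P2W(q,np.array(P)/1e3); print(n,P.round(3),proj("top",P).round(1),proj("side",P).round(1))
E
```

```text
[0.5674 0.0008 0.0324]
[[ 1.1  2.7]
 [-0.  -0.6]
 [-0.7  0.1]
 [-0.5  0.2]
 [ 1.6 -0.3]
 [ 0.4 -0.2]
 [-0.1 -0.5]
 [ 0.7 -1.4]
 [-1.4  0.4]]
0.038 44.731157107808485 128.15991304044266
0.038 -44.73346184377453 130.16817000161586
0.042 44.287019328270375 127.8504126438702
0.042 -44.90700514877582 129.85259543579625
0.046 43.842881548732365 127.5409122472978
0.046 -45.08054845377712 129.53702086997666
tape [0.45217635 0.16322017 0.05      ] sq [ 0.46532065 -0.16041755  0.01      ]
corner [0.664 0.104 0.   ] [288.1 212. ] [275.2 302.8]
corner2 [ 0.671 -0.096  0.   ] [368.1 208. ] [299.2 266. ]
c3 [0.464 0.093 0.   ] [293.8 292.3] [349.3 315.8]
blank [0.565 0.061 0.04 ] [305.5 249.9] [316.3 288.8]
bar [ 0.494 -0.002  0.186] [333.3 277.4] [351.6 233.5]
tab [ 0.607 -0.113  0.109] [380.3 228.1] [322.7 233.8]
```

>>> jog_arm(fingers=0, increments=[{"slide": [0,0,-14],"rotation": [0,0,5.73]},{"slide": [0,0,-14],"rotation": [0,0,5.73]},{"slide": [0,0,-14],"rotation": [0,0,5.73]},{"slide": [0,0,-14],"rotation": [0,0,5.73]},{"slide": [15,-33,0]},{"slide": [15,-33,0]},{"slide": [15,-33,0]},{"slide": [15,-33,0]},{"slide": [15,-33,0]},{"slide": [15,-33,0]},{"slide": [15,-33,0]},{"slide": [15,-33,0]},{"slide": [15,-33,0]},{"slide": [15,-33,0]},{"slide": [15,-33,0]},{"slide": [15,-33,0]}])

```text
invalid input
```

>>> jog_arm(increments=[{"slide": [0,0,-14],"rotation": [0,0,5.73]},{"slide": [0,0,-14],"rotation": [0,0,5.73]},{"slide": [0,0,-14],"rotation": [0,0,5.73]},{"slide": [0,0,-14],"rotation": [0,0,5.73]},{"slide": [15,-33,0],"rotation": [0,0,0]},{"slide": [15,-33,0],"rotation": [0,0,0]},{"slide": [15,-33,0],"rotation": [0,0,0]},{"slide": [15,-33,0],"rotation": [0,0,0]},{"slide": [15,-33,0],"rotation": [0,0,0]},{"slide": [15,-33,0],"rotation": [0,0,0]},{"slide": [15,-33,0],"rotation": [0,0,0]},{"slide": [15,-33,0],"rotation": [0,0,0]},{"slide": [15,-33,0],"rotation": [0,0,0]},{"slide": [15,-33,0],"rotation": [0,0,0]},{"slide": [15,-33,0],"rotation": [0,0,0]},{"slide": [15,-33,0],"rotation": [0,0,0]}], fingers=0)

```text
time: 3.43
tool_pos: [0.4294, -0.164, 0.2876]
tool_rot: [0.0, 1.0, 0.016, 0.0]
contact_force: [1.0, 0.2, 0.2]
gripper_width: -0.001
```

>>> jog_arm(increments=[{"slide": [14,-33,0],"rotation": [0,0,0]},{"slide": [14,-33,0],"rotation": [0,0,0]},{"slide": [14,-33,0],"rotation": [0,0,0]},{"slide": [14,-33,0],"rotation": [0,0,0]},{"slide": [14,-33,0],"rotation": [0,0,0]},{"slide": [14,-33,0],"rotation": [0,0,0]},{"slide": [14,-33,0],"rotation": [0,0,0]},{"slide": [14,-33,0],"rotation": [0,0,0]},{"slide": [14,-33,0],"rotation": [0,0,0]},{"slide": [14,-33,0],"rotation": [0,0,0]},{"slide": [0,0,30],"rotation": [0,0,0]},{"slide": [0,0,35],"rotation": [0,0,0]},{"slide": [0,0,35],"rotation": [0,0,0]},{"slide": [0,0,35],"rotation": [0,0,0]},{"slide": [0,0,0],"rotation": [0,0,0]},{"slide": [0,0,0],"rotation": [0,0,0]}])

```text
time: 4.77
tool_pos: [0.5566, 0.1685, 0.1503]
tool_rot: [0.0, 1.0, 0.016, -0.002]
contact_force: [0.2, -0.4, 0.6]
gripper_width: 0.0
```

```bash
cat >> h.py <<'E'
Q=(0.5674,0.0008,0.0324)
def W2P(w,q=Q):
    d=np.asarray(w)[:2]-q[:2]; c,s=np.cos(q[2]),np.sin(q[2]); return np.array([c*d[0]+s*d[1],-s*d[0]+c*d[1],w[2]])*1e3
def show():
    from plant import state
    s=state(); f=np.array(s["contact_force"]); c,sn=np.cos(Q[2]),np.sin(Q[2])
    print("t",round(s["time"],2),"press mm",W2P(s["tool_pos"]).round(1),"F press",np.round([c*f[0]+sn*f[1],-sn*f[0]+c*f[1],f[2]],1),"grip",round(s["gripper_width"],3)); return s
E
python3 - <<'E'
from h import *
import cv2
from plant import optics
show()
for c in ["side","top","wrist"]:
    f=optics.grab_frame(c)["frame"]; cv2.imwrite(f"pics/{c}1.png",f)
    if c=="side": cv2.imwrite("pics/side1c.png",cv2.resize(f[170:370,220:450],None,fx=2.9,fy=2.9))
    if c=="top": cv2.imwrite("pics/top1c.png",cv2.resize(f[150:350,230:450],None,fx=3,fy=3))
E
```

```text
t 4.77 press mm [ -5.4 168.  150.3] F press [ 0.2 -0.4  0.6] grip 0.0
```

View pics/side1c.png

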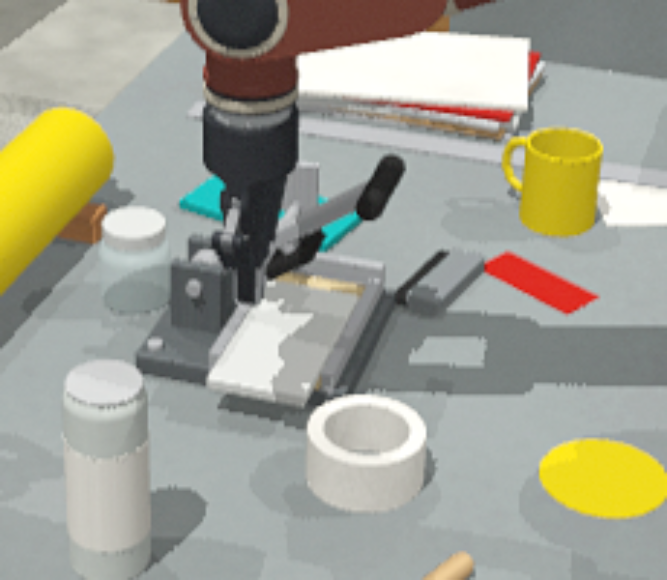

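View pics/wrist1.png

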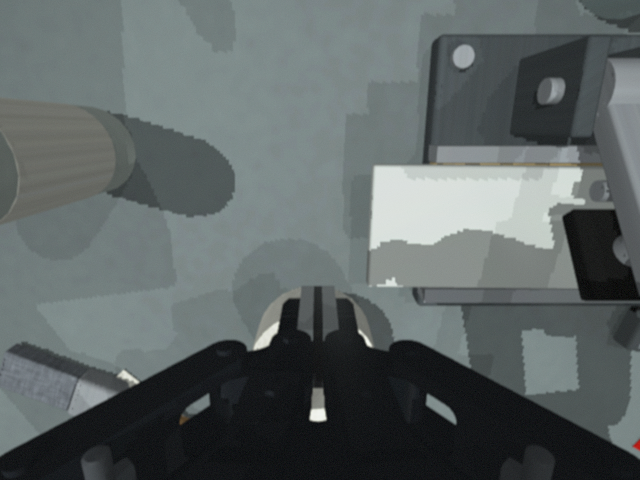

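View pics/top1c.png

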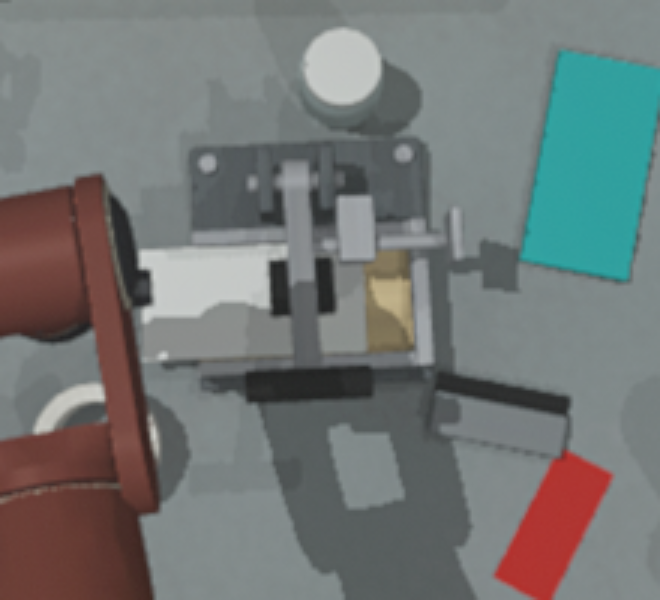

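>>> jog_arm(increments=[{"slide": [3,0,30],"rotation": [0,0,0]},{"slide": [2,0,30],"rotation": [0,0,0]},{"slide": [0,0,30],"rotation": [0,0,0]},{"slide": [0,0,22],"rotation": [0,0,0]},{"slide": [0,0,12],"rotation": [0,0,0]},{"slide": [0,5,0],"rotation": [0,0,0]},{"slide": [0,5,0],"rotation": [0,0,0]},{"slide": [0,0,0],"rotation": [0,0,0]}])

```text
time: 5.58
tool_pos: [0.5658, 0.1583, 0.0312]
tool_rot: [-0.0, 1.0, 0.016, 0.002]
contact_force: [-0.2, 0.0, 0.4]
gripper_width: -0.002
```

```bash
python3 - <<'E'
from h import *
import cv2
from plant import optics
show()
g=optics.grab_frame("wrist");f=g["frame"]; cv2.imwrite(f"pics/wrist2.png",f); np.savez("w2.npz",**{k:g[k] for k in("camera_matrix","R","t")})
f=optics.grab_frame("side")["frame"]; cv2.imwrite("pics/side2c.png",cv2.resize(f[200:360,230:430],None,fx=3.5,fy=3.5))
E
```

```text
t 5.58 press mm [  3.5 157.5  31.2] F press [-0.2  0.   0.4] grip -0.002
```

View pics/side2c.png

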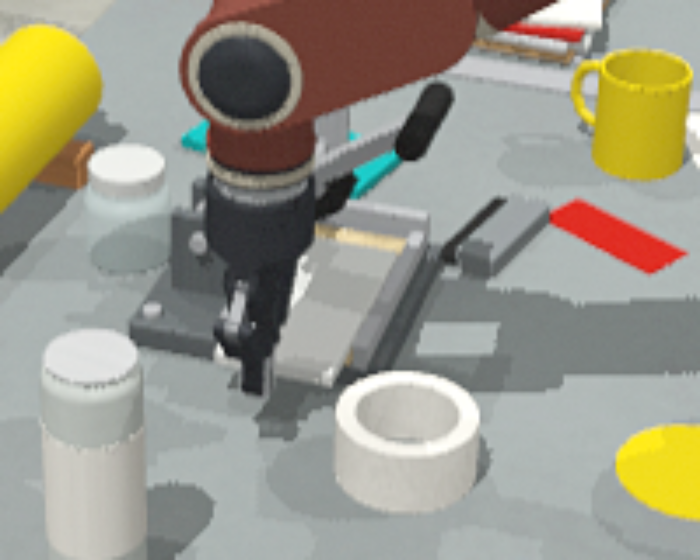

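View pics/wrist2.png

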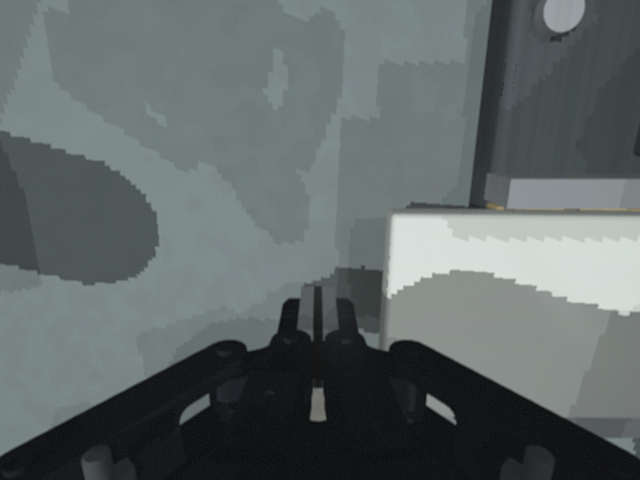

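>>> jog_arm(increments=[{"slide": [0,4,0],"rotation": [0,0,0]},{"slide": [0,4,0],"rotation": [0,0,0]},{"slide": [0,4,0],"rotation": [0,0,0]},{"slide": [0,4,0],"rotation": [0,0,0]},{"slide": [0,4,0],"rotation": [0,0,0]},{"slide": [0,4,0],"rotation": [0,0,0]},{"slide": [0,3,0],"rotation": [0,0,0]},{"slide": [0,3,0],"rotation": [0,0,0]},{"slide": [0,0,0],"rotation": [0,0,0]}])

```text
time: 6.43
tool_pos: [0.5647, 0.1284, 0.0284]
tool_rot: [0.0, 1.0, 0.016, 0.0]
contact_force: [0.2, 2.4, 0.3]
gripper_width: 0.003
```

```bash
python3 - <<'E'
from h import *
import cv2
from plant import optics
show()
f=optics.grab_frame("top")["frame"]; cv2.imwrite("pics/top3c.png",cv2.resize(f[180:300,260:400],None,fx=5,fy=5))
E
```

```text
t 6.43 press mm [  1.4 127.6  28.4] F press [0.3 2.3 0.3] grip 0.003
```

View pics/top3c.png

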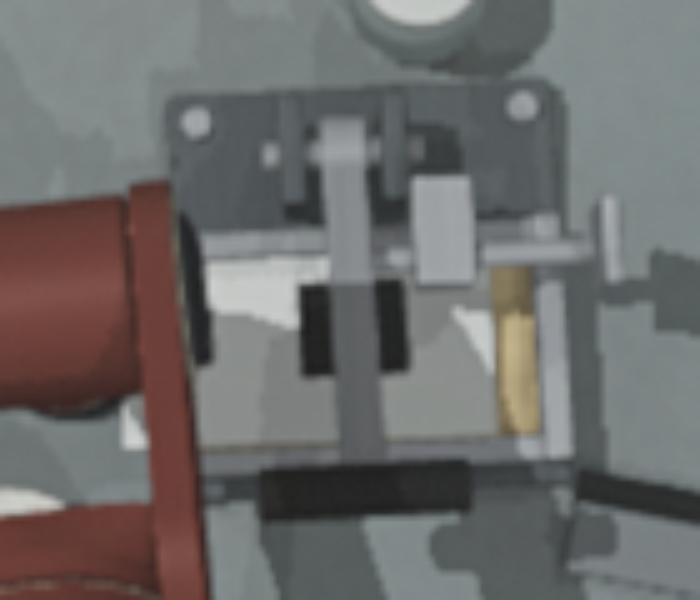

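>>> jog_arm(increments=[{"slide": [0,4,0],"rotation": [0,0,0]},{"slide": [0,4,0],"rotation": [0,0,0]},{"slide": [0,3,0],"rotation": [0,0,0]},{"slide": [0,2,0],"rotation": [0,0,0]},{"slide": [0,2,0],"rotation": [0,0,0]},{"slide": [0,0,0],"rotation": [0,0,0]},{"slide": [0,0,0],"rotation": [0,0,0]}])

```text
time: 7.07
tool_pos: [0.5648, 0.1134, 0.0281]
tool_rot: [0.0, 1.0, 0.016, -0.0]
contact_force: [0.9, 0.1, 0.7]
gripper_width: -0.001
```

```bash
python3 - <<'E'
from h import *
show()
E
```

```text
t 7.07 press mm [  1.1 112.6  28.1] F press [0.9 0.  0.7] grip -0.001
```

>>> jog_arm(increments=[{"slide": [0,1,0],"rotation": [0,0,0]},{"slide": [0,1,0],"rotation": [0,0,0]},{"slide": [0,1,0],"rotation": [0,0,0]},{"slide": [0,1,0],"rotation": [0,0,0]},{"slide": [0,0,0],"rotation": [0,0,0]}])

```text
time: 7.48
tool_pos: [0.5649, 0.1097, 0.0281]
tool_rot: [0.0, 1.0, 0.016, -0.0]
contact_force: [0.3, 0.7, -0.3]
gripper_width: 0.005
```

>>> jog_arm(increments=[{"slide": [0,1,0],"rotation": [0,0,0]},{"slide": [0,1,0],"rotation": [0,0,0]},{"slide": [0,0,0],"rotation": [0,0,0]}])

```text
time: 7.73
tool_pos: [0.565, 0.1077, 0.0282]
tool_rot: [0.0, 1.0, 0.016, -0.0]
contact_force: [0.5, 1.1, -0.1]
gripper_width: 0.0
```

>>> jog_arm(increments=[{"slide": [0,1,0],"rotation": [0,0,0]},{"slide": [0,0,0],"rotation": [0,0,0]}])

```text
time: 7.9
tool_pos: [0.565, 0.107, 0.0282]
tool_rot: [-0.0, 1.0, 0.016, -0.0]
contact_force: [0.0, 2.5, -0.7]
gripper_width: -0.004
```

```bash
python3 - <<'E'
from h import *
import cv2
from plant import optics
show()
f=optics.grab_frame("top")["frame"]; cv2.imwrite("pics/top4c.png",cv2.resize(f[180:300,260:400],None,fx=5,fy=5))
E
```

```text
t 7.9 press mm [  1.1 106.3  28.2] F press [ 0.1  2.4 -0.7] grip -0.004
```

View pics/top4c.png

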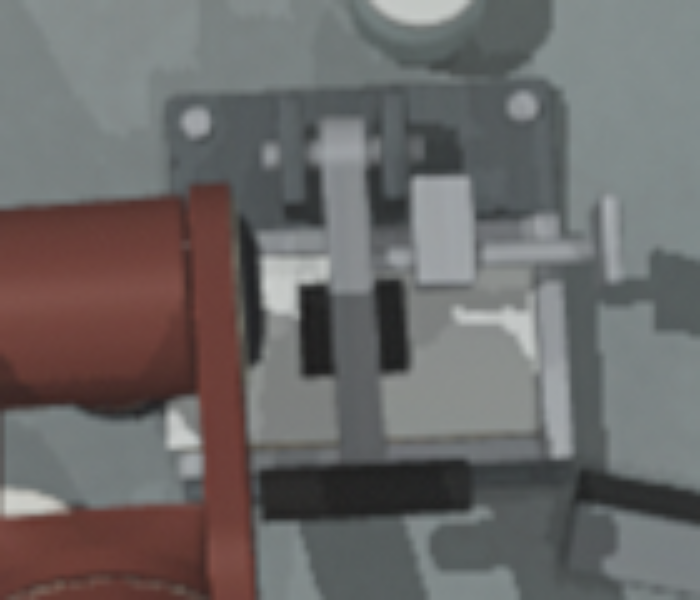

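>>> jog_arm(increments=[{"slide": [0,1,0],"rotation": [0,0,0]},{"slide": [0,0,0],"rotation": [0,0,0]},{"slide": [0,0,0],"rotation": [0,0,0]}])

```text
time: 8.2
tool_pos: [0.5649, 0.1069, 0.0282]
tool_rot: [-0.001, 1.0, 0.016, -0.0]
contact_force: [-0.7, 4.5, -0.3]
gripper_width: -0.002
```

>>> jog_arm(increments=[{"slide": [0,1,0],"rotation": [0,0,0]},{"slide": [0,0,0],"rotation": [0,0,0]},{"slide": [0,0,0],"rotation": [0,0,0]}])

```text
time: 8.45
tool_pos: [0.5647, 0.1067, 0.0282]
tool_rot: [-0.002, 1.0, 0.016, -0.0]
contact_force: [-2.8, 7.1, -0.2]
gripper_width: 0.002
```

>>> jog_arm(increments=[{"slide": [0,-4,0],"rotation": [0,0,0]},{"slide": [0,-10,0],"rotation": [0,0,0]},{"slide": [0,-10,-10],"rotation": [0,0,0]},{"slide": [0,0,-30],"rotation": [0,0,0]},{"slide": [0,0,-35],"rotation": [0,0,0]},{"slide": [0,0,-35],"rotation": [0,0,0]},{"slide": [0,0,-35],"rotation": [0,0,0]},{"slide": [0,0,-35],"rotation": [0,0,0]},{"slide": [0,0,-30],"rotation": [0,0,0]},{"slide": [5,33,0],"rotation": [0,0,0]},{"slide": [5,33,0],"rotation": [0,0,0]},{"slide": [5,33,0],"rotation": [0,0,0]},{"slide": [5,33,0],"rotation": [0,0,0]},{"slide": [5,33,0],"rotation": [0,0,0]},{"slide": [5,33,0],"rotation": [0,0,0]},{"slide": [5,33,0],"rotation": [0,0,0]},{"slide": [0,14,0],"rotation": [0,0,0]},{"slide": [0,0,0],"rotation": [0,0,0]},{"slide": [0,0,0],"rotation": [0,0,0]}])

```text
time: 10.03
tool_pos: [0.6075, -0.1146, 0.2388]
tool_rot: [-0.0, 1.0, 0.016, 0.0]
contact_force: [-0.1, 0.8, 0.2]
gripper_width: 0.001
```

```bash
python3 - <<'E'
from h import *
import cv2
from plant import optics, place_of
show()
g=optics.grab_frame("wrist");f=g["frame"]; cv2.imwrite("pics/wrist5.png",f)
CAM["wrist"]=(g["camera_matrix"],g["R"],g["t"])
np.savez("w5.npz",**{k:g[k] for k in("camera_matrix","R","t")})
for p in place_of("catch_tab","wrist")[:2]: print(p["score"],p["uv"],W2P(onz("wrist",p["uv"],.109)))
print("pred",proj("wrist",P2W(Q,np.array([36,-115,109])/1e3)), "tabtop", proj("wrist",P2W(Q,np.array([36,-115,136.5])/1e3)))
for n,P in dict(stopL=(-47,-90,50),stopR=(47,-90,50),bl1=(45,-90,44),bl2=(-45,-90,44)).items(): print(n,proj("wrist",P2W(Q,np.array(P)/1e3)).round(1))
f=optics.grab_frame("side")["frame"]; cv2.imwrite("pics/side5c.png",cv2.resize(f[190:330,250:390],None,fx=4,fy=4))
f=optics.grab_frame("top")["frame"]; cv2.imwrite("pics/top5c.png",cv2.resize(f[180:300,260:400],None,fx=5,fy=5))
E
```

```text
t 10.03 press mm [  36.4 -116.6  238.8] F press [-0.1  0.8  0.2] grip 0.001
0.94 [314.6, 225.9] [  35.44793599 -114.07164071  109.        ]
0.39 [65.1, 325.0] [-48.079434    89.95568905 109.        ]
pred [315.83292948 225.18862768] tabtop [315.58857019 235.47727467]
stopL [290.5 292.8]
stopR [288.2 196.5]
bl1 [288.8 197.5]
bl2 [290.9 288.3]
```

View pics/wrist5.png

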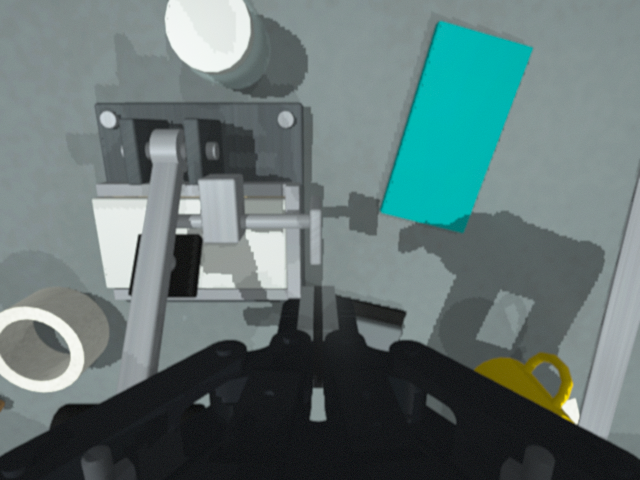

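View pics/side5c.png

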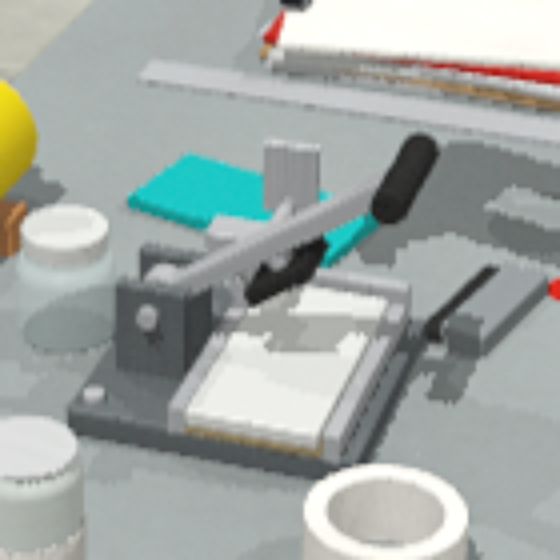

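View pics/top5c.png

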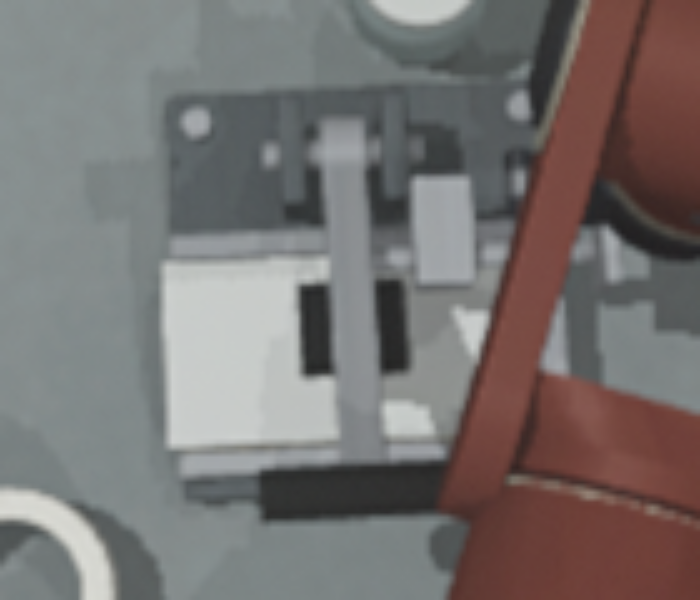

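>>> jog_arm(increments=[{"slide": [0,-2,0],"rotation": [0,0,0]},{"slide": [0,0,0],"rotation": [0,0,0]},{"slide": [0,0,10],"rotation": [0,0,0]},{"slide": [0,0,20],"rotation": [0,0,0]},{"slide": [0,0,20],"rotation": [0,0,0]},{"slide": [0,0,20],"rotation": [0,0,0]},{"slide": [0,0,15],"rotation": [0,0,0]},{"slide": [0,0,15],"rotation": [0,0,0]},{"slide": [0,0,10],"rotation": [0,0,0]},{"slide": [0,0,8],"rotation": [0,0,0]},{"slide": [0,0,8],"rotation": [0,0,0]},{"slide": [0,0,5],"rotation": [0,0,0]},{"slide": [0,0,0],"rotation": [0,0,0]}], fingers=0.5)

```text
time: 11.32
tool_pos: [0.6069, -0.1126, 0.1062]
tool_rot: [-0.0, 1.0, 0.016, -0.001]
contact_force: [-0.7, -0.1, -0.6]
gripper_width: 0.496
```

```bash
python3 - <<'E'
from h import *
import cv2
from plant import optics, place_of
show()
g=optics.grab_frame("wrist");f=g["frame"]; cv2.imwrite("pics/wrist6.png",f)
f=optics.grab_frame("side")["frame"]; cv2.imwrite("pics/side6c.png",cv2.resize(f[190:330,250:390],None,fx=4,fy=4))
E
```

```text
t 11.32 press mm [  35.8 -114.7  106.2] F press [-0.7 -0.1 -0.6] grip 0.496
```

View pics/wrist6.png

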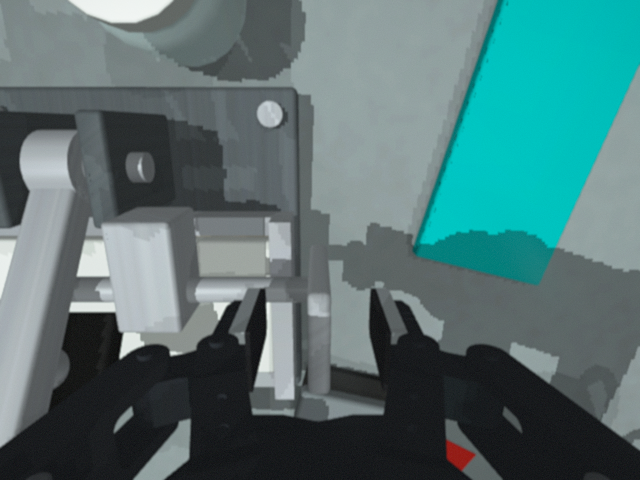

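View pics/side6c.png

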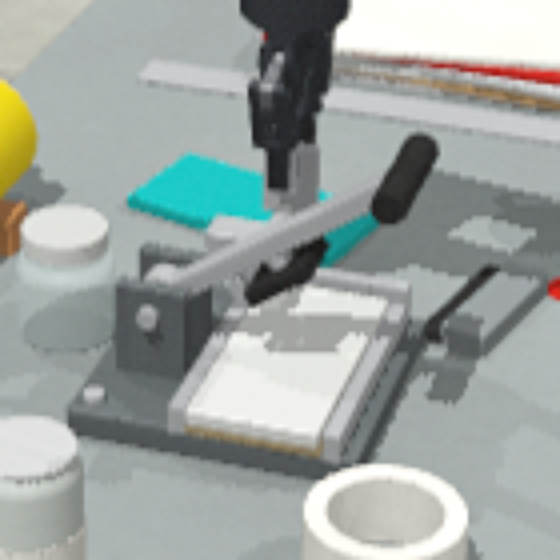

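>>> jog_arm(increments=[{"slide": [0,0,0],"rotation": [0,0,0]},{"slide": [0,0,0],"rotation": [0,0,0]},{"slide": [0,0,0],"rotation": [0,0,0]},{"slide": [0,0,0],"rotation": [0,0,0]},{"slide": [0,0,0],"rotation": [0,0,0]},{"slide": [0,0,0],"rotation": [0,0,0]}], fingers=0)

```text
time: 11.92
tool_pos: [0.6079, -0.113, 0.1082]
tool_rot: [0.0, 1.0, 0.016, 0.001]
contact_force: [-0.2, 0.9, 4.4]
gripper_width: 0.084
```

```bash
python3 -c "
from h import *
show()"
```

```text
t 11.92 press mm [  36.8 -115.   108.2] F press [-0.2  0.9  4.4] grip 0.084
```

>>> jog_arm(increments=[{"slide": [0,2,0],"rotation": [0,0,0]},{"slide": [0,4,0],"rotation": [0,0,0]},{"slide": [0,4,0],"rotation": [0,0,0]},{"slide": [0,4,0],"rotation": [0,0,0]},{"slide": [0,4,0],"rotation": [0,0,0]},{"slide": [0,4,0],"rotation": [0,0,0]},{"slide": [0,4,0],"rotation": [0,0,0]},{"slide": [0,4,0],"rotation": [0,0,0]},{"slide": [0,2,0],"rotation": [0,0,0]},{"slide": [0,2,0],"rotation": [0,0,0]},{"slide": [0,0,0],"rotation": [0,0,0]}])

```text
time: 12.83
tool_pos: [0.609, -0.1464, 0.1082]
tool_rot: [-0.001, 1.0, 0.016, 0.0]
contact_force: [-1.6, 3.3, 5.2]
gripper_width: 0.081
```

>>> jog_arm(increments=[{"slide": [0,1,0],"rotation": [0,0,0]},{"slide": [0,1,0],"rotation": [0,0,0]},{"slide": [0,0,0],"rotation": [0,0,0]}])

```text
time: 13.08
tool_pos: [0.609, -0.1465, 0.1083]
tool_rot: [-0.002, 1.0, 0.017, 0.0]
contact_force: [-2.7, 8.1, 7.9]
gripper_width: 0.08
```

```bash
python3 -c "
from h import *
show()"
```

```text
t 13.08 press mm [  36.8 -148.6  108.3] F press [-2.5  8.1  7.9] grip 0.08
```

>>> jog_arm(increments=[{"slide": [0,1,0],"rotation": [0,0,0]},{"slide": [0,1,0],"rotation": [0,0,0]},{"slide": [0,0,0],"rotation": [0,0,0]}])

```text
time: 13.33
tool_pos: [0.6089, -0.1465, 0.1082]
tool_rot: [-0.004, 1.0, 0.017, -0.0]
contact_force: [-3.0, 15.6, 9.8]
gripper_width: 0.083
```

```bash
python3 - <<'E'
from h import *
import cv2
from plant import optics, place_of
show()
f=optics.grab_frame("top")["frame"]; cv2.imwrite("pics/top7c.png",cv2.resize(f[180:300,260:420],None,fx=5,fy=5))
f=optics.grab_frame("wrist")["frame"]; cv2.imwrite("pics/wrist7.png",f)
E
```

```text
t 13.33 press mm [  36.7 -148.6  108.2] F press [-2.5 15.7  9.8] grip 0.083
```

View pics/wrist7.png

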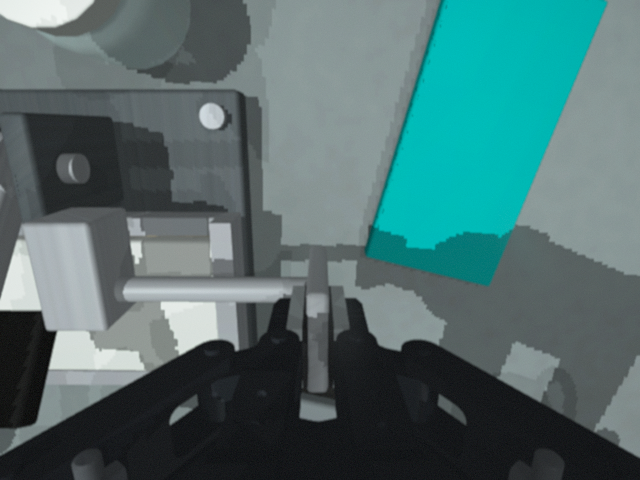

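>>> jog_arm(increments=[{"slide": [0,-3,0],"rotation": [0,0,0]},{"slide": [0,0,0],"rotation": [0,0,0]}])

```text
time: 13.6
tool_pos: [0.609, -0.1464, 0.1082]
tool_rot: [-0.001, 1.0, 0.017, 0.0]
contact_force: [-1.3, 4.5, 5.9]
gripper_width: 0.084
```

>>> jog_arm(increments=[{"slide": [0,0,0],"rotation": [0,0,0]},{"slide": [0,0,0],"rotation": [0,0,0]},{"slide": [0,0,0],"rotation": [0,0,0]},{"slide": [0,0,-10],"rotation": [0,0,0]},{"slide": [0,0,-25],"rotation": [0,0,0]},{"slide": [0,0,-35],"rotation": [0,0,0]},{"slide": [0,0,-35],"rotation": [0,0,0]},{"slide": [0,0,-30],"rotation": [0,0,0]},{"slide": [0,0,0],"rotation": [0,0,0]}], fingers=0.4)

```text
time: 14.35
tool_pos: [0.612, -0.1493, 0.2522]
tool_rot: [0.003, 1.0, 0.016, 0.007]
contact_force: [1.6, 0.4, 1.0]
gripper_width: 0.397
```

```bash
python3 - <<'E'
from h import *
import cv2
from plant import optics, place_of
show()
g=optics.grab_frame("wrist");f=g["frame"]; cv2.imwrite("pics/wrist8.png",f)
CAM["wrist"]=(g["camera_matrix"],g["R"],g["t"])
for p in place_of("catch_tab","wrist")[:2]: print(p["score"],p["uv"],W2P(onz("wrist",p["uv"],.109)))
E
```

```text
t 14.35 press mm [  39.7 -151.5  252.2] F press [1.6 0.3 1. ] grip 0.397
0.67 [312.8, 227.7] [  35.6188237  -148.21687325  109.        ]
```

View pics/wrist8.png

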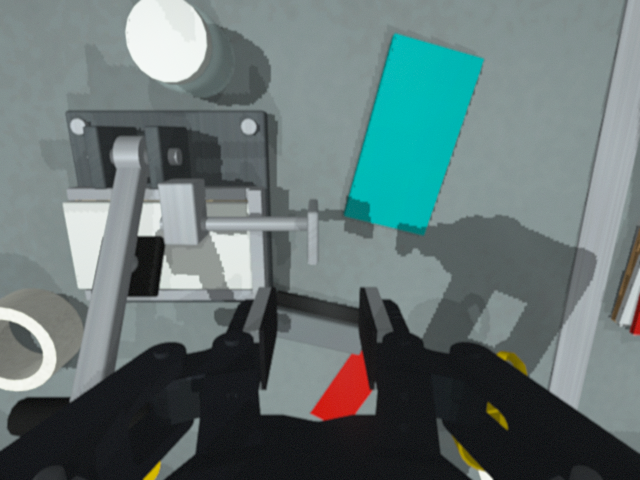

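>>> jog_arm(increments=[{"slide": [-18,-25,0],"rotation": [0,0,0]},{"slide": [-18,-25,0],"rotation": [0,0,0]},{"slide": [-18,-25,0],"rotation": [0,0,0]},{"slide": [-18,-25,0],"rotation": [0,0,0]},{"slide": [-18,-25,0],"rotation": [0,0,0]},{"slide": [-19,-25,0],"rotation": [0,0,0]},{"slide": [0,0,10],"rotation": [0,0,0]},{"slide": [0,0,10],"rotation": [0,0,0]},{"slide": [0,0,0],"rotation": [0,0,0]},{"slide": [0,0,0],"rotation": [0,0,0]}], fingers=0)

```text
time: 15.28
tool_pos: [0.4941, -0.002, 0.2202]
tool_rot: [-0.0, 1.0, 0.016, -0.002]
contact_force: [0.2, -1.1, 0.3]
gripper_width: 0.001
```

```bash
python3 - <<'E'
from h import *
import cv2
from plant import optics, place_of
show()
g=optics.grab_frame("wrist");f=g["frame"]; cv2.imwrite("pics/wrist9.png",f)
CAM["wrist"]=(g["camera_matrix"],g["R"],g["t"])
f=optics.grab_frame("side")["frame"]; cv2.imwrite("pics/side9c.png",cv2.resize(f[170:310,270:410],None,fx=4,fy=4))
for p in place_of("grip_bar","side")[:2]: print(p["score"],p["uv"])
print(proj("side",P2W(Q,np.array([-73,0,186])/1e3)))
E
```

```text
t 15.28 press mm [-73.4  -0.4 220.2] F press [ 0.1 -1.1  0.3] grip 0.001
0.84 [349.1, 233.8]
0.24 [348.1, 336.7]
[351.54438868 233.52603685]
```

View pics/wrist9.png

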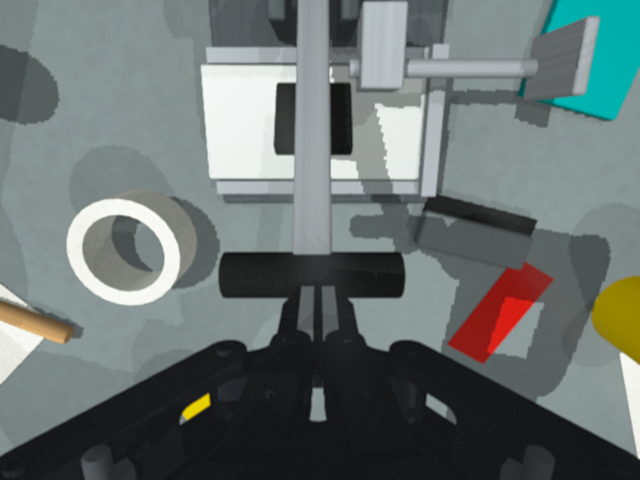

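View pics/side9c.png

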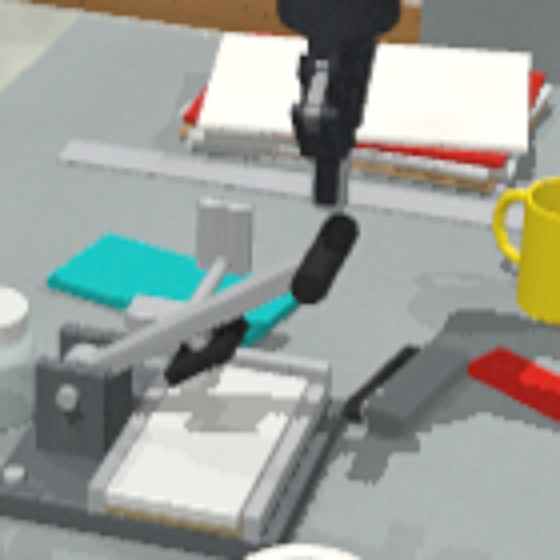

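>>> jog_arm(increments=[{"slide": [0,0,10],"rotation": [0,0,0]},{"slide": [0,0,10],"rotation": [0,0,0]},{"slide": [-3,0,5.5],"rotation": [0,0,0]},{"slide": [-3,0,5.5],"rotation": [0,0,0]},{"slide": [-3,0,5.5],"rotation": [0,0,0]},{"slide": [-3.5,0,5.5],"rotation": [0,0,0]},{"slide": [-3,0,6],"rotation": [0,0,0]},{"slide": [-3,0,6],"rotation": [0,0,0]},{"slide": [-2.7,0,6],"rotation": [0,0,0]},{"slide": [0,0,0],"rotation": [0,0,0]}])

```text
time: 16.27
tool_pos: [0.4719, -0.0023, 0.1612]
tool_rot: [0.0, 1.0, 0.016, -0.002]
contact_force: [-3.6, -0.5, 5.6]
gripper_width: -0.0
```

```bash
python3 - <<'E'
from h import *
import cv2
from plant import optics, place_of
show()
f=optics.grab_frame("side")["frame"]; cv2.imwrite("pics/side10c.png",cv2.resize(f[170:310,270:410],None,fx=4,fy=4))
E
```

```text
t 16.27 press mm [-95.5   0.  161.2] F press [-3.6 -0.4  5.6] grip -0.0
```

View pics/side10c.png

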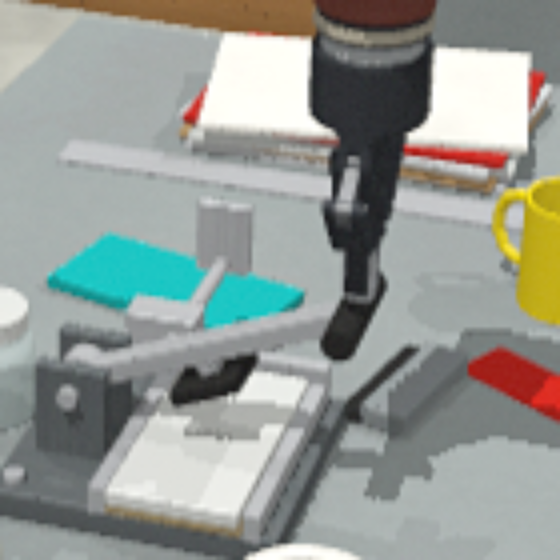

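>>> jog_arm(increments=[{"slide": [-2.2,0,6.3],"rotation": [0,0,0]},{"slide": [-2.2,0,6.3],"rotation": [0,0,0]},{"slide": [-2.2,0,6.3],"rotation": [0,0,0]},{"slide": [-1.6,0,6.4],"rotation": [0,0,0]},{"slide": [-1.6,0,6.4],"rotation": [0,0,0]},{"slide": [-1.6,0,6.4],"rotation": [0,0,0]},{"slide": [-1,0,6.5],"rotation": [0,0,0]},{"slide": [-1,0,6.5],"rotation": [0,0,0]},{"slide": [-0.5,0,4],"rotation": [0,0,0]},{"slide": [0,0,0],"rotation": [0,0,0]}])

```text
time: 17.15
tool_pos: [0.4591, -0.0025, 0.1066]
tool_rot: [-0.0, 1.0, 0.016, -0.001]
contact_force: [-2.2, -0.3, 3.4]
gripper_width: 0.003
```

>>> jog_arm(increments=[{"slide": [-0.4,0,4],"rotation": [0,0,0]},{"slide": [-0.2,0,4],"rotation": [0,0,0]},{"slide": [0,0,0],"rotation": [0,0,0]},{"slide": [0,0,0],"rotation": [0,0,0]}])

```text
time: 17.48
tool_pos: [0.4593, -0.0026, 0.0996]
tool_rot: [-0.0, 1.0, 0.016, 0.0]
contact_force: [-2.8, -0.6, 5.1]
gripper_width: 0.002
```

```bash
python3 -c "
from h import *
show()"
```

```text
t 17.48 press mm [-1.081e+02  1.000e-01  9.960e+01] F press [-2.9 -0.5  5.1] grip 0.002
```

>>> jog_arm(increments=[{"slide": [-0.3,0,4],"rotation": [0,0,0]},{"slide": [-0.3,0,4],"rotation": [0,0,0]},{"slide": [0,0,0],"rotation": [0,0,0]},{"slide": [0,0,0],"rotation": [0,0,0]}])

```text
time: 17.82
tool_pos: [0.4588, -0.0027, 0.0917]
tool_rot: [0.0, 1.0, 0.016, 0.0]
contact_force: [-0.5, -1.3, 5.0]
gripper_width: 0.001
```

>>> jog_arm(increments=[{"slide": [0,0,3],"rotation": [0,0,0]},{"slide": [0,0,2],"rotation": [0,0,0]},{"slide": [0,0,0],"rotation": [0,0,0]},{"slide": [0,0,0],"rotation": [0,0,0]}])

```text
time: 18.15
tool_pos: [0.4586, -0.0026, 0.0864]
tool_rot: [0.0, 1.0, 0.016, 0.0]
contact_force: [-1.8, 0.3, 3.7]
gripper_width: -0.001
```

>>> jog_arm(increments=[{"slide": [0,0,3],"rotation": [0,0,0]},{"slide": [0,0,0],"rotation": [0,0,0]},{"slide": [0,0,0],"rotation": [0,0,0]}])

```text
time: 18.4
tool_pos: [0.4586, -0.0027, 0.0834]
tool_rot: [0.0, 1.0, 0.016, 0.0]
contact_force: [-1.7, -0.7, 3.7]
gripper_width: 0.001
```

>>> jog_arm(increments=[{"slide": [0,0,3],"rotation": [0,0,0]},{"slide": [0,0,0],"rotation": [0,0,0]},{"slide": [0,0,0],"rotation": [0,0,0]}])

```text
time: 18.65
tool_pos: [0.4587, -0.0027, 0.0806]
tool_rot: [0.0, 1.0, 0.016, 0.0]
contact_force: [-2.7, 0.1, 5.7]
gripper_width: -0.001
```

```bash
python3 -c "
from h import *
show()"
```

```text
t 18.65 press mm [-1.088e+02  1.000e-01  8.060e+01] F press [-2.7  0.2  5.7] grip -0.001
```

>>> jog_arm(increments=[{"slide": [0,0,2],"rotation": [0,0,0]},{"slide": [0,0,0],"rotation": [0,0,0]},{"slide": [0,0,0],"rotation": [0,0,0]}])

```text
time: 18.9
tool_pos: [0.4586, -0.0027, 0.0792]
tool_rot: [0.0, 1.0, 0.016, -0.0]
contact_force: [-4.7, -0.5, 9.0]
gripper_width: -0.003
```

>>> jog_arm(increments=[{"slide": [0,0,2],"rotation": [0,0,0]},{"slide": [0,0,0],"rotation": [0,0,0]},{"slide": [0,0,0],"rotation": [0,0,0]}])

```text
time: 19.15
tool_pos: [0.4586, -0.0027, 0.0779]
tool_rot: [0.0, 1.0, 0.016, -0.0]
contact_force: [-6.8, 0.2, 13.1]
gripper_width: -0.006
```

>>> jog_arm(increments=[{"slide": [-0.5,0,1],"rotation": [0,0,0]},{"slide": [0,0,0],"rotation": [0,0,0]},{"slide": [0,0,0],"rotation": [0,0,0]},{"slide": [0,0,0],"rotation": [0,0,0]}])

```text
time: 19.48
tool_pos: [0.4586, -0.0027, 0.0774]
tool_rot: [0.0, 1.0, 0.016, 0.0]
contact_force: [-6.4, -0.1, 15.5]
gripper_width: -0.0
```

```bash
python3 - <<'E'
from h import *
import cv2
from plant import optics, place_of
show()
f=optics.grab_frame("side")["frame"]; cv2.imwrite("pics/side11c.png",cv2.resize(f[190:330,270:410],None,fx=4,fy=4))
show()
E
```

```text
t 19.48 press mm [-108.9    0.    77.4] F press [-6.4  0.1 15.5] grip -0.0
t 19.53 press mm [-108.9    0.    77.4] F press [-5.9  0.9 14.5] grip 0.002
```

View pics/side11c.png

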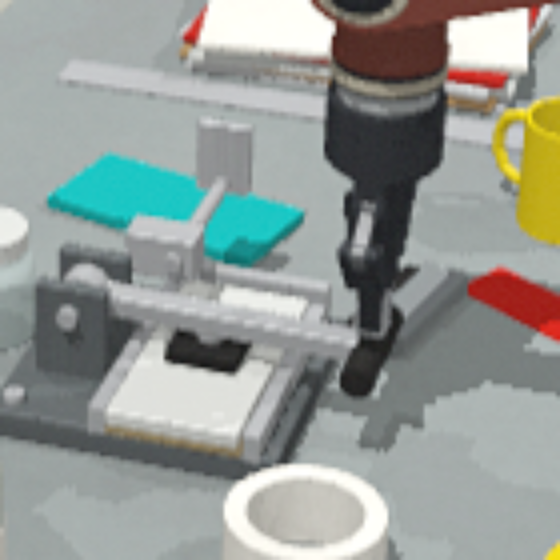

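>>> jog_arm(increments=[{"slide": [0,0,0],"rotation": [0,0,0]},{"slide": [0,0,0],"rotation": [0,0,0]},{"slide": [0,0,0],"rotation": [0,0,0]},{"slide": [0,0,0],"rotation": [0,0,0]},{"slide": [0,0,0],"rotation": [0,0,0]},{"slide": [0,0,0],"rotation": [0,0,0]},{"slide": [0,0,0],"rotation": [0,0,0]},{"slide": [0,0,0],"rotation": [0,0,0]},{"slide": [0,0,0],"rotation": [0,0,0]},{"slide": [0,0,0],"rotation": [0,0,0]},{"slide": [0,0,0],"rotation": [0,0,0]},{"slide": [0,0,0],"rotation": [0,0,0]},{"slide": [0,0,0],"rotation": [0,0,0]},{"slide": [0,0,0],"rotation": [0,0,0]}])

```text
time: 20.7
tool_pos: [0.4586, -0.0027, 0.0774]
tool_rot: [0.0, 1.0, 0.016, 0.0]
contact_force: [-6.5, -0.3, 14.8]
gripper_width: -0.005
```

>>> jog_arm(increments=[{"slide": [0,0,0],"rotation": [0,0,0]},{"slide": [0,0,0],"rotation": [0,0,0]},{"slide": [0,0,0],"rotation": [0,0,0]},{"slide": [0,0,0],"rotation": [0,0,0]},{"slide": [0,0,0],"rotation": [0,0,0]},{"slide": [0,0,0],"rotation": [0,0,0]},{"slide": [0,0,0],"rotation": [0,0,0]},{"slide": [0,0,0],"rotation": [0,0,0]},{"slide": [0,0,0],"rotation": [0,0,0]},{"slide": [0,0,0],"rotation": [0,0,0]},{"slide": [0,0,0],"rotation": [0,0,0]},{"slide": [0,0,0],"rotation": [0,0,0]},{"slide": [0,0,0],"rotation": [0,0,0]},{"slide": [0,0,0],"rotation": [0,0,0]}])

```text
time: 21.87
tool_pos: [0.4586, -0.0027, 0.0774]
tool_rot: [0.0, 1.0, 0.016, 0.0]
contact_force: [-6.5, 0.5, 15.0]
gripper_width: -0.001
```

>>> jog_arm(increments=[{"slide": [0,0,-4],"rotation": [0,0,0]},{"slide": [0,0,-5],"rotation": [0,0,0]},{"slide": [0.5,0,-6],"rotation": [0,0,0]},{"slide": [0.5,0,-6.5],"rotation": [0,0,0]},{"slide": [1,0,-6.5],"rotation": [0,0,0]},{"slide": [1,0,-6.5],"rotation": [0,0,0]},{"slide": [1.6,0,-6.5],"rotation": [0,0,0]},{"slide": [1.6,0,-6.4],"rotation": [0,0,0]},{"slide": [1.6,0,-6.4],"rotation": [0,0,0]},{"slide": [2.2,0,-6.4],"rotation": [0,0,0]},{"slide": [2.2,0,-6.3],"rotation": [0,0,0]},{"slide": [2.2,0,-6.3],"rotation": [0,0,0]},{"slide": [2.8,0,-6.2],"rotation": [0,0,0]},{"slide": [2.8,0,-6],"rotation": [0,0,0]},{"slide": [2.8,0,-6],"rotation": [0,0,0]},{"slide": [3,0,-6],"rotation": [0,0,0]},{"slide": [3,0,-5.5],"rotation": [0,0,0]},{"slide": [3,0,-5.5],"rotation": [0,0,0]},{"slide": [3,0,-5.5],"rotation": [0,0,0]},{"slide": [0,0,-5],"rotation": [0,0,0]}])

```text
time: 23.53
tool_pos: [0.4931, -0.0015, 0.1942]
tool_rot: [-0.0, 1.0, 0.016, -0.0]
contact_force: [1.6, 0.2, 1.7]
gripper_width: -0.004
```

>>> jog_arm(increments=[{"slide": [0,0,-5],"rotation": [0,0,0]},{"slide": [0,0,-15],"rotation": [0,0,0]},{"slide": [0,0,-20],"rotation": [0,0,0]},{"slide": [0,0,-10],"rotation": [0,0,0]},{"slide": [0,0,0],"rotation": [0,0,0]}])

```text
time: 23.95
tool_pos: [0.4936, -0.0017, 0.2464]
tool_rot: [0.0, 1.0, 0.016, 0.002]
contact_force: [1.3, 0.2, 0.5]
gripper_width: 0.001
```

```bash
python3 - <<'E'
from h import *
import cv2
from plant import optics, place_of
show()
f=optics.grab_frame("side")["frame"]; cv2.imwrite("pics/side12c.png",cv2.resize(f[170:330,250:410],None,fx=3.7,fy=3.7))
f=optics.grab_frame("wrist")["frame"]; cv2.imwrite("pics/wrist12.png",f)
E
```

```text
t 23.95 press mm [-7.380e+01 -1.000e-01  2.464e+02] F press [1.3 0.1 0.5] grip 0.001
```

View pics/side12c.png

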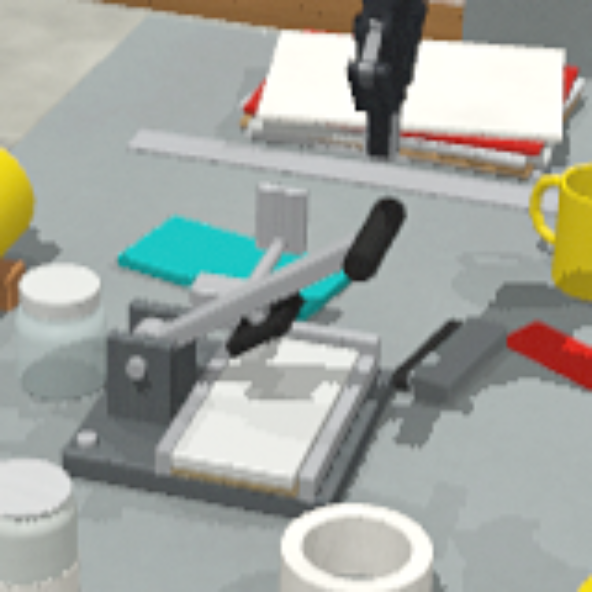

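View pics/wrist12.png

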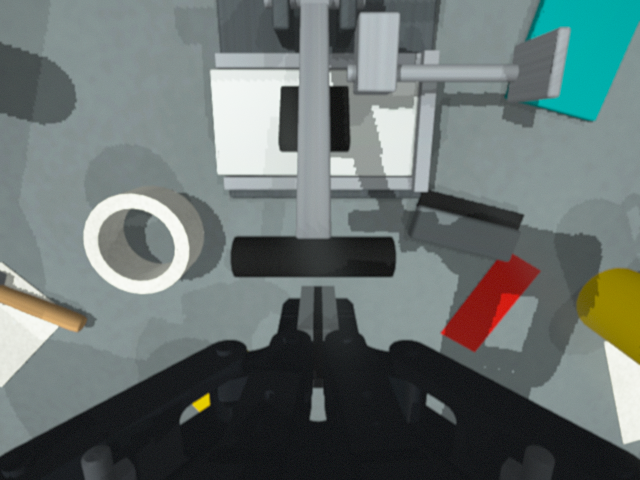

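>>> jog_arm(increments=[{"slide": [18,25,0],"rotation": [0,0,0]},{"slide": [18,25,0],"rotation": [0,0,0]},{"slide": [18,25,0],"rotation": [0,0,0]},{"slide": [18,25,0],"rotation": [0,0,0]},{"slide": [19,25,0],"rotation": [0,0,0]},{"slide": [19,24,0],"rotation": [0,0,0]},{"slide": [0,0,0],"rotation": [0,0,0]},{"slide": [0,0,20],"rotation": [0,0,0]},{"slide": [0,0,25],"rotation": [0,0,0]},{"slide": [0,0,25],"rotation": [0,0,0]},{"slide": [0,0,20],"rotation": [0,0,0]},{"slide": [0,0,0],"rotation": [0,0,0]}], fingers=0.5)

```text
time: 25.05
tool_pos: [0.603, -0.1449, 0.146]
tool_rot: [-0.002, 1.0, 0.016, -0.006]
contact_force: [-1.8, -0.8, -1.1]
gripper_width: 0.501
```

```bash
python3 - <<'E'
from h import *
import cv2
from plant import optics, place_of
show()
f=optics.grab_frame("wrist")["frame"]; cv2.imwrite("pics/wrist13.png",f)
E
```

```text
t 25.05 press mm [  30.9 -146.8  146. ] F press [-1.8 -0.7 -1.1] grip 0.501
```

View pics/wrist13.png

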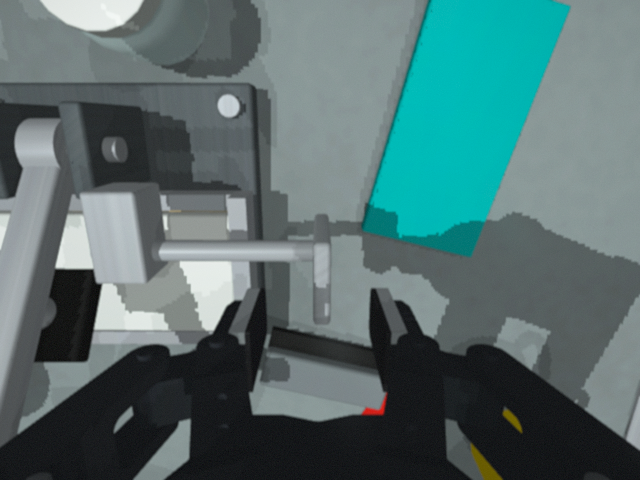

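>>> jog_arm(increments=[{"slide": [0,0,15],"rotation": [0,0,0]},{"slide": [0,0,10],"rotation": [0,0,0]},{"slide": [0,0,8],"rotation": [0,0,0]},{"slide": [0,0,0],"rotation": [0,0,0]},{"slide": [0,0,0],"rotation": [0,0,0]}])

```text
time: 25.52
tool_pos: [0.6073, -0.1467, 0.1207]
tool_rot: [-0.0, 1.0, 0.016, -0.0]
contact_force: [0.0, 0.1, -0.3]
gripper_width: 0.503
```

>>> jog_arm(increments=[{"slide": [0,0,0],"rotation": [0,0,0]},{"slide": [0,0,0],"rotation": [0,0,0]},{"slide": [0,0,0],"rotation": [0,0,0]},{"slide": [0,0,0],"rotation": [0,0,0]},{"slide": [0,0,0],"rotation": [0,0,0]},{"slide": [0,0,0],"rotation": [0,0,0]}], fingers=0)

```text
time: 26.02
tool_pos: [0.6081, -0.1465, 0.1219]
tool_rot: [-0.0, 1.0, 0.016, 0.001]
contact_force: [-1.7, 3.8, 5.7]
gripper_width: 0.073
```

```bash
python3 -c "
from h import *
show()"
```

```text
t 26.02 press mm [  35.9 -148.6  121.9] F press [-1.6  3.8  5.7] grip 0.073
```

>>> jog_arm(increments=[{"slide": [0,-2,0],"rotation": [0,0,0]},{"slide": [0,-4,0],"rotation": [0,0,0]},{"slide": [0,-4,0],"rotation": [0,0,0]},{"slide": [0,-4,0],"rotation": [0,0,0]},{"slide": [0,-4,0],"rotation": [0,0,0]},{"slide": [0,-4,0],"rotation": [0,0,0]},{"slide": [0,-4,0],"rotation": [0,0,0]},{"slide": [0,-4,0],"rotation": [0,0,0]},{"slide": [0,-2,0],"rotation": [0,0,0]},{"slide": [0,0,0],"rotation": [0,0,0]}])

```text
time: 26.85
tool_pos: [0.6071, -0.1153, 0.1219]
tool_rot: [0.001, 1.0, 0.016, 0.001]
contact_force: [-0.6, -2.0, 5.8]
gripper_width: 0.072
```

>>> jog_arm(increments=[{"slide": [0,-1,0],"rotation": [0,0,0]},{"slide": [0,-1,0],"rotation": [0,0,0]},{"slide": [0,0,0],"rotation": [0,0,0]}])

```text
time: 27.1
tool_pos: [0.607, -0.1136, 0.1218]
tool_rot: [0.001, 1.0, 0.016, 0.001]
contact_force: [-1.0, -1.7, 6.1]
gripper_width: 0.077
```

```bash
python3 -c "
from h import *
show()"
```

```text
t 27.1 press mm [  35.9 -115.6  121.8] F press [-1.  -1.7  6.1] grip 0.077
```

>>> jog_arm(increments=[{"slide": [0,-1,0],"rotation": [0,0,0]},{"slide": [0,-1,0],"rotation": [0,0,0]},{"slide": [0,-1,0],"rotation": [0,0,0]},{"slide": [0,0,0],"rotation": [0,0,0]}])

```text
time: 27.43
tool_pos: [0.6069, -0.1107, 0.1219]
tool_rot: [0.001, 1.0, 0.016, 0.001]
contact_force: [-1.5, -1.5, 5.6]
gripper_width: 0.076
```

>>> jog_arm(increments=[{"slide": [0,-1,0],"rotation": [0,0,0]},{"slide": [0,-1,0],"rotation": [0,0,0]},{"slide": [0,0,0],"rotation": [0,0,0]},{"slide": [0,0,0],"rotation": [0,0,0]}])

```text
time: 27.77
tool_pos: [0.6069, -0.1104, 0.1219]
tool_rot: [0.003, 1.0, 0.016, 0.001]
contact_force: [-1.5, -6.9, 4.5]
gripper_width: 0.076
```

```bash
python3 -c "
from h import *
show()"
```

```text
t 27.77 press mm [  35.9 -112.4  121.9] F press [-1.7 -6.8  4.5] grip 0.076
```

>>> jog_arm(increments=[{"slide": [0,-1,0],"rotation": [0,0,0]},{"slide": [0,0,0],"rotation": [0,0,0]},{"slide": [0,3,0],"rotation": [0,0,0]},{"slide": [0,0,0],"rotation": [0,0,0]}])

```text
time: 28.1
tool_pos: [0.6069, -0.1108, 0.1219]
tool_rot: [0.001, 1.0, 0.016, 0.001]
contact_force: [-1.7, -2.8, 5.7]
gripper_width: 0.074
```

>>> jog_arm(increments=[{"slide": [0,0,0],"rotation": [0,0,0]},{"slide": [0,0,0],"rotation": [0,0,0]},{"slide": [0,0,0],"rotation": [0,0,0]},{"slide": [0,0,-10],"rotation": [0,0,0]},{"slide": [0,0,-25],"rotation": [0,0,0]},{"slide": [0,0,-30],"rotation": [0,0,0]},{"slide": [0,0,-30],"rotation": [0,0,0]},{"slide": [0,0,-25],"rotation": [0,0,0]},{"slide": [0,0,0],"rotation": [0,0,0]},{"slide": [0,0,0],"rotation": [0,0,0]}], fingers=0.45)

```text
time: 28.93
tool_pos: [0.6075, -0.11, 0.2437]
tool_rot: [0.001, 1.0, 0.016, 0.002]
contact_force: [-0.3, 0.1, -0.9]
gripper_width: 0.45
```

```bash
python3 - <<'E'
from h import *
import cv2
from plant import optics, place_of
show()
g=optics.grab_frame("wrist");f=g["frame"]; cv2.imwrite("pics/wrist14.png",f)
CAM["wrist"]=(g["camera_matrix"],g["R"],g["t"])
for p in place_of("catch_tab","wrist")[:1]: print(p["score"],p["uv"],W2P(onz("wrist",p["uv"],.109)))
for p in place_of("blank_mid","wrist")[:2]: print(p["score"],p["uv"],W2P(onz("wrist",p["uv"],.035)))
f=optics.grab_frame("side")["frame"]; cv2.imwrite("pics/side14c.png",cv2.resize(f[170:330,250:410],None,fx=3.7,fy=3.7))
for n in ("catch_tab","grip_bar","blank_mid"): print(n,[(p["score"],p["uv"]) for p in place_of(n,"side")[:1]])
E
```

```text
t 28.93 press mm [  36.4 -112.   243.7] F press [-0.3  0.1 -0.9] grip 0.45
0.77 [318.2, 221.9] [  37.95195086 -112.41865973  109.        ]
0.71 [452.0, 135.3] [ 100.27863856 -233.75414095   35.        ]
0.58 [197.5, 241.3] [-0.08378787  5.8540343  35.        ]
catch_tab [(0.85, [326.4, 230.6])]
grip_bar [(0.72, [331.3, 257.8])]
blank_mid [(0.85, [324.4, 278.0])]
```

View pics/wrist14.png

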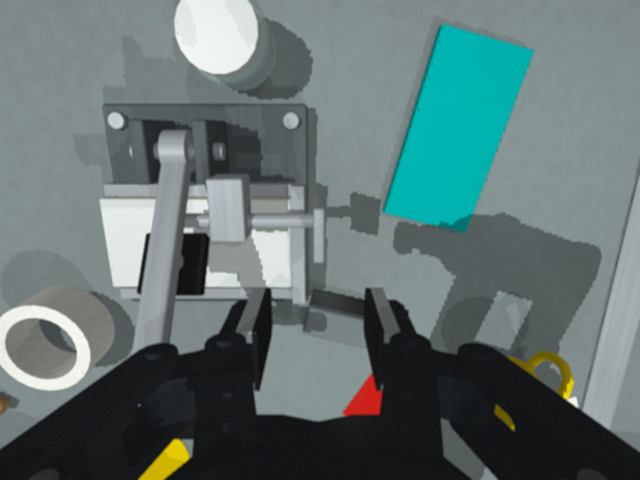

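View pics/side14c.png

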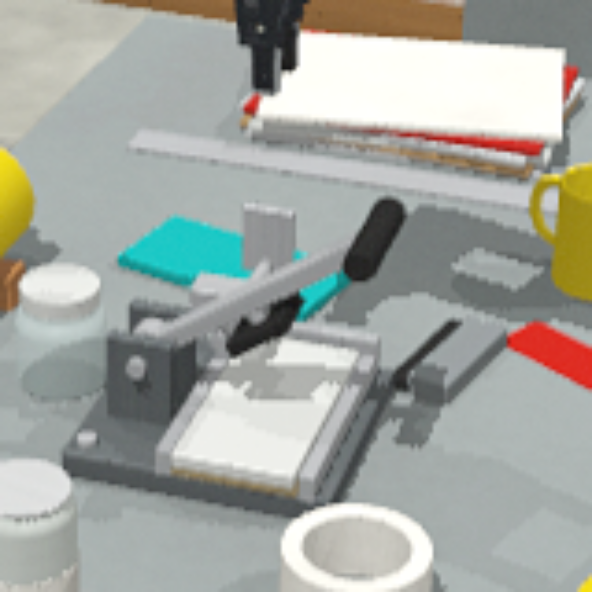

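```bash
python3 - <<'E'
from h import *
import cv2
from plant import optics
print(proj("side",P2W(Q,np.array([0,0,36])/1e3)), proj("top",P2W(Q,np.array([-45,90,42])/1e3)), proj("top",P2W(Q,np.array([45,90,42])/1e3)))
a=cv2.imread("pics/wrist14.png")[160:320,90:340]
b=optics.grab_frame("top")["frame"][190:290,260:400]
cv2.imwrite("pics/z15.png",cv2.resize(a,None,fx=3.2,fy=3.2,interpolation=cv2.INTER_CUBIC)); cv2.imwrite("pics/zt15.png",cv2.resize(b,None,fx=5,fy=5,interpolation=cv2.INTER_CUBIC))
E
```

```text
[322.74787027 278.5915181 ] [293.92615455 269.17711303] [292.18612828 231.89072172]
```

View pics/z15.png

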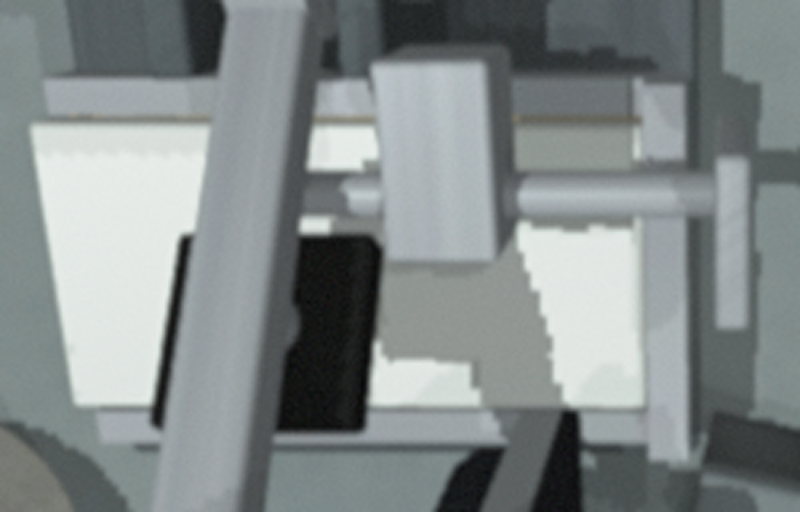

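View pics/zt15.png

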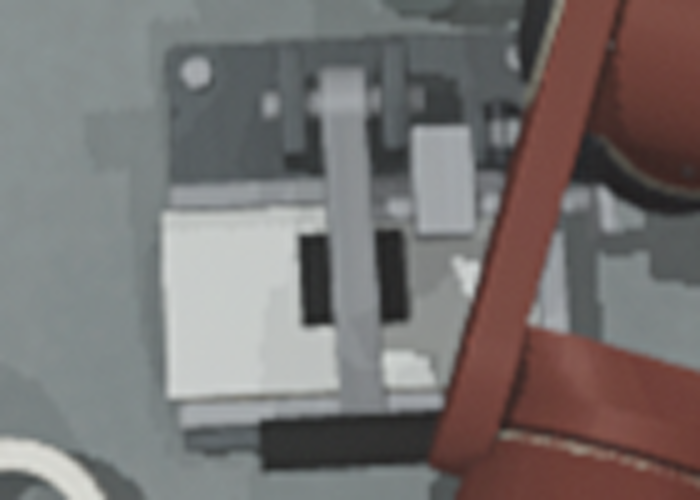

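```bash
python3 -c "
from plant import manip
print(manip.job_done())"
```

```text
the job is handed in; nothing more can be done
None
```

The press job is done and handed in at about 29 s of the 72 s allowed. No verdict comes back, so what follows is what I measured myself.

1. **Blank home:** I pushed the white blank (top camera at about (312, 250), not the turquoise look-alike at about (428, 205)) to the end stop with closed fingers. The push force rose to about 7 N with no further movement.
2. **Catch drawn out:** I gripped the tab and pulled until it held firm against its stop at 15 N.
3. **Pressing:** I pressed the bar down along its arc and held it at 14.5 to 15.5 N for about 2.4 s. That is roughly 24 N at the pad, by the lever ratio.
4. **Handle and catch back:** I let the handle rise to its full-up position, then pushed the catch back on until it met its stop.

**Last checks:**
- **Blank:** it sits flush and square against the stop. Its outer edge is at column 292.5–293.5 in the top view, against 292.2–293.9 predicted for home.
- **Handle:** the bar is back up by eye in the side view.
- **Tool and bystanders:** the gripper is about 100 mm clear of the tab with no contact force. None of the bystanders in view looks moved, though I did not measure this and the final views did not cover all of them.

**Disagreements:**
- The outward catch pull measured only 33.6 mm, but the return measured 36.2 mm to the stop. Gripping the tab had probably already shifted it about 2.5 mm outward.
- At the end, the network put `grip_bar` in the side view at (331, 258), which does not match the bar's visible position at about (351, 234). It also gave one `blank_mid` hit on the turquoise look-alike, and put the real blank about 6 mm off home in y. I took all three as network errors after checking the enlarged pictures.

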